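# Push a worn saw blade through the sprung flap of the blade safe

### The job

A worn saw blade lies on the loading ledge of the steel blade safe; its edges are sharp, so do not pick it up. With one fingertip press the safe's sprung flap down and keep it open, and with the other finger push the blade along the ledge over the edge, so that it drops into the safe. Then take the hand away so that the flap springs fully shut; leave the other tools where they are.

Things in the scene. Friction and masses are not known exactly. Their poses are not given: they have to be found in the camera images.
- blade_safe: grey sheet-steel used-blade safe, 200 (x) x 270 (y) x 95 mm, fixed to the bench. Origin: centre of its underside; x from its front (ledge side) to its back, y along its width, z up. Top, front to back: open ledge (x -100 to -20 mm), mouth shut by the flap (to x 74), flat strip (to x 100). A cheek 13 mm high stands along each side of the top, y = -133 and 133 mm. Hollow, inner floor 4 mm above the bench
- ledge (a point): centre of the loading ledge's upper surface (x = -60, z = 95 mm in the safe's frame): flat, level, smooth, 80 mm deep, open at the front; the blade lies on it between the cheeks
- mouth_edge (a point): middle of the back edge of the ledge, on its upper surface: the edge over which the blade must be pushed (x = -20, y = 0, z = 95 mm in the safe's frame)
- flap (a joint): angle of the steel flap in the mouth: 0 shut (level with the ledge), grows as its front edge goes down into the safe, stop at 1.2 rad. A spring shuts it (0.12 N m at 0, 0.22 N m at 1 rad): pressing its pad takes about 2 to 8 N, and released it shuts by itself. With the pad pressed down to ledge level it stands at about 0.5 rad; the blade falls through the gap that opens between mouth edge and lip
- flap_lip (a point): middle of the top of the flap's front edge (moves with the flap), turned up into a lip 8 mm higher than the ledge across the whole width; shut, its face is 4 mm behind the mouth edge. While the flap is shut the lip stops the blade, and pushing the blade against it does not open the flap: only pressing down on the flap behind the lip does
- flap_hinge (a point): middle of the flap's hinge pin, at the back of the mouth, 94 mm behind the mouth edge and 1 mm below ledge level, parallel to the safe's y
- flap_pad (a point): centre of the top of the black rubber press pad fixed on the flap (moves with the flap). The pad is 26 mm (x) x 70 mm (y); with the flap shut its top is 29 mm above the ledge and it reaches from 22 to 48 mm behind the mouth edge. Pressed to ledge level, its rear top edge is highest, 38 mm behind the mouth edge; a finger slid back past that edge loses it
- blade: the worn saw blade: a plain flat black steel bar, 12 (x) x 220 (y) x 5 mm, 0.12 kg or somewhat lighter or heavier, lying flat on the ledge and roughly parallel to the mouth edge. Origin: centre of its underside; y along its length, z up
- spanner_1: combination spanner, 148 x 24 x 7 mm, lying loose on the bench in front of the safe; not part of the job
- ratchet: ratchet handle, 175 x 32 x 24 mm, lying loose on the bench in front of the safe; not part of the job
- wrench_adjustable: adjustable wrench, 195 x 42 x 12 mm, lying loose at the left; not part of the job
- jar_screws: screw-top glass jar of screws, 66 mm across, 96 mm tall, standing loose behind the safe; not part of the job
- marker_red: paint marker, 132 x 17 x 16 mm, lying loose at the right; not part of the job
- screwdriver_green: screwdriver, 172 x 24 x 24 mm, lying loose at the right; not part of the job
- wood_block: block of wood, 150 x 64 x 38 mm, lying loose at the left; not part of the job

How it is judged (in metres and radians):
On the way, in this order (a step that is already met when the one before it is completed fails the run):
1. the flap is pressed open (over 0.3 rad) while the blade still lies on the ledge (value of joint flap above 0.3 rad and z of blade in the frame of blade_safe above 0.091 m and x of blade in the frame of blade_safe below -0.018 m), for 0.1 s.
2. the blade has gone through the mouth into the safe (z of blade in the frame of blade_safe between -0.01 and 0.06 m and x of blade in the frame of blade_safe between -0.1 and 0.1 m and y of blade in the frame of blade_safe between -0.135 and 0.135 m), for 0.1 s.
At the end, for the whole second after the job is handed in: the blade lies at rest inside the safe, its middle lower than 60 mm above the bench and within the safe's walls, and the flap is shut (under 0.05 rad) (all of step 2 and value of joint flap below 0.05 rad and linear speed of blade below 0.02 m/s); the robot touches nothing.
It fails at once if the blade is lifted: its middle rises more than 10 mm above the ledge (z of blade in the frame of blade_safe above 0.105 m).
It fails at once if another tool or the jar is moved more than 30 mm (distance of any of spanner_1, ratchet, wrench_adjustable, jar_screws, marker_red, screwdriver_green, wood_block from where it was at the start of the episode above 0.03 m).
It also fails if it takes over 40 s, if anything falls off the work surface, if the arm or the gripper's body presses on something with over 40 N, if the wrist force passes 120 N, or if a joint passes its speed limit or range.

### The arm

A 6-joint arm with a two-finger parallel gripper is mounted at the origin on a cart in front of the work surface, level with it; the furniture and walls round the work are solid. World frame = base frame: x ahead of the robot, y to its left, z up, the work surface at z = 0. Lengths are in m, angles in degrees, forces in N, time in s.
With the tool pointing down it reaches from about 0.375 to 0.9 m from the base axis. Payload 3.1 kg.
Tool frame: the origin (TCP) lies at the very end of the fingers, on their centre line; the grasp point (between the pads) lies 19 mm behind it; z points along the fingers, y is the direction in which the jaws open and shut (so a half turn about z gives the same grasp; the last joint's range is limited). The gripper opens to 87 mm and grips with 3 to 60 N. Pads are 19 mm wide; open, the fingers measure 117 mm over their backs; the gripper's body (75 mm by 190 mm) begins 51 mm behind the grasp point.
Start: joints at [63.742, 30.224, 82.088, -0, 67.689, -10.227], TCP at [0.173, 0.601, 0.223] pointing down, gripper open.
Joint ranges: [-176.69, 176.69], [-43.24, 126.21], [12.49, 139.97], [-82, 262], [0, 151.66], [-163.58, 163.58]. Speed limits (degrees/s): [159.86, 159.86, 180, 180, 180, 180].

### API

Orientations are given as a 3x3 rotation matrix whose columns are the frame's x, y, z axes.
In Python, from rig import telemetry, viewer, ticket gives the robot as it stands. The module is installed in compiled form; this text tells all that it offers.
- The arm moves only by the shell command python3 -m inch 'ROWS'. ROWS is JSON, a list of rows, each an object of numbers: "tx", "ty", "tz": the shift along the world's x, y, z in cm; "spin": the turn about the world's z in rad; "gripper": the closure, from -1 (fully open) to 1 (shut). In form: [{"tx": .., "ty": .., "tz": .., "spin": .., "gripper": ..}, ...]. A call has exactly 10 rows; each row is the pose to reach, as a shift and turn from the pose commanded when the call began; what a row does not reach only later rows make up. A row lasts 1/10 s, in which the tool goes at most 50 mm and 8.59 degrees, less where a joint would pass 70% of its speed; a pose out of reach is approached as far as the arm can. A call with a gripper value outside its range is refused whole. The fingers move at their own pace and stop on an object; the grip force is fixed at half the most. Time passes only in rows, so rows that repeat a pose let the fingers close, or fill a call up. It gives the time, the measured TCP pose, the force and the opening at its end, in the units of the state.
- telemetry.read_state(): the state, without advancing time (a new reading comes with each control period).
- viewer.capture(name): name is "side" or "top"; returns a dict with "image" (384x512x3 uint8, blue, green, red), "depth" (384x512 float32, m along the optical axis (not along the pixel's ray), 0 where there is no reading), "camera_matrix" (3x3 intrinsics, pixels), "xyz" and "rotation" of the camera in the world. Camera axes: x right, y up, looking along -z (the intrinsics and any distortion apply to the point x, -y, -z); pixel columns grow to the right and rows downward; lengths in m; the calibration is good to about 2 mm. A picture is of the moment at which its call begins.
- ticket.hand_in(): hands the job in, once; it reports no verdict.
The state is a dict: "time_s": time; "joint_positions": joint angles; "qvel": joint speeds; "tau": joint torques, N m; "position": TCP position; "tcp_rot": TCP orientation; "force": force on the tool from outside, world axes, zero at the start; "moment": the same for the moment, N m; "opening": opening from 0.0 (shut) to 1.0 (fully open).
Only numpy, scipy, OpenCV 4.12 (cv2) and the standard library are available. Lean on these libraries where they do the work, as an engineer would, in place of code of your own. Each camera call takes 0.05 s, during which the arm holds its last target.

## Working session

There is one attempt and no reset: what is moved stays moved. The work goes in short steps, Python scripts to look and compute and a shell command to move; the robot and the scene stay as the last step left them, time stands still between calls to the robot, and variables do not carry over. Pictures are saved under pics/ and viewed, and the job is handed in when it is done.

```bash
ls -la; mkdir -p pics; python3 - <<'E'
from rig import telemetry, viewer
import cv2, numpy as np
print(telemetry.read_state())
for n in ("top","side"):
    d=viewer.capture(n)
    cv2.imwrite(f"pics/{n}0.png",d["image"])
    np.savez(f"{n}0.npz",**d)
    print(n,d["camera_matrix"],d["xyz"],d["rotation"])
E
```

```text
total 12
drwxr-xr-x  3 agent agent 4096 Dec  5 18:47 .
drwxr-xr-x 23 root  root  4096 Dec  5 18:47 ..
drwxr-xr-x  2 agent agent 4096 Dec  5 18:47 pics
{'time_s': 0.0, 'joint_positions': array([ 6.37411814e+01,  3.02788657e+01,  8.21555747e+01, -8.41671361e-04,
        6.76900195e+01, -1.02262441e+01]), 'qvel': array([ 0.00350782,  0.0414704 , -0.02935703,  0.00774444,  0.00843054,
        0.10218822]), 'tau': array([-6.87588963e-04, -4.40051007e+01, -1.76589417e+01,  6.33712811e-02,
        5.82104770e-02, -1.60516965e-04]), 'position': array([0.17225122, 0.60003506, 0.22157723]), 'tcp_rot': array([[-9.61106199e-01,  2.76177430e-01, -9.48866810e-04],
       [ 2.76178809e-01,  9.61104285e-01, -1.95408285e-03],
       [ 3.72286378e-04, -2.14013804e-03, -9.99997641e-01]]), 'force': array([-0.24397137,  0.6736494 ,  0.67108953]), 'moment': array([ 0.06384295, -0.02673052,  0.02711164]), 'opening': 1.0006459763723092}
top [[368.91062483   0.         254.61090964]
 [  0.         368.91062483 194.76225383]
 [  0.           0.           1.        ]] [0.39563855 0.02150508 1.23203325] [[-0.00423849  0.98938086 -0.14528439]
 [-0.999917   -0.00242553  0.01265361]
 [ 0.01216685  0.14532596  0.98930902]]
side [[372.87903191   0.         251.33794208]
 [  0.         372.87903191 192.3588999 ]
 [  0.           0.           1.        ]] [0.28123929 1.13955395 0.82625815] [[-0.96964381  0.11008312 -0.21834055]
 [-0.24379642 -0.50396252  0.8286043 ]
 [-0.0188201   0.85668167  0.51550201]]
```

View pics/top0.png

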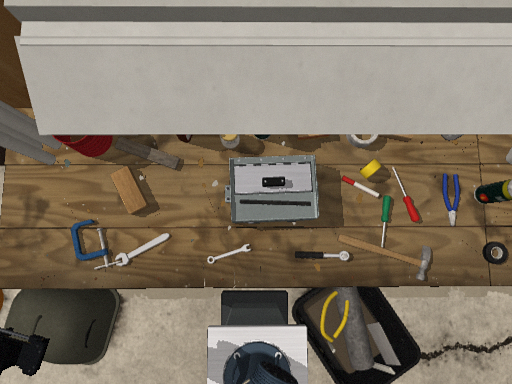

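View pics/side0.png

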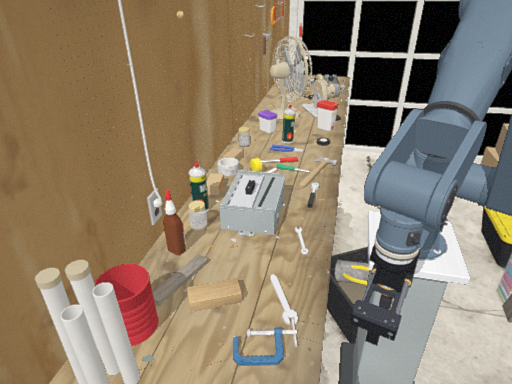

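The top view shows the safe at about (273,188), with the pad at (273,182) and the blade at about (275,202). A shelf overhangs the back (rows under 135). Next I'll enlarge this area and measure it.

```bash
cat > h.py <<'E'
import numpy as np, cv2
def load(n): return dict(np.load(n))
def ray(d,u,v):
    K=d["camera_matrix"]; R=d["rotation"]
    p=np.array([(u-K[0,2])/K[0,0], -(v-K[1,2])/K[1,1], -1.0])
    return d["xyz"], R@p
def plane(d,u,v,z):
    o,r=ray(d,u,v); return o+r*(z-o[2])/r[2]
def depthpt(d,u,v):
    o,r=ray(d,u,v); return o+r*d["depth"][int(round(v)),int(round(u))]
def cloud(d):
    K=d["camera_matrix"]; R=d["rotation"]; D=d["depth"]
    v,u=np.mgrid[:D.shape[0],:D.shape[1]]
    P=np.stack([(u-K[0,2])/K[0,0]*D, -(v-K[1,2])/K[1,1]*D, -D],-1)
    return P@R.T+d["xyz"]
def proj(d,P):
    K=d["camera_matrix"]; c=(np.asarray(P)-d["xyz"])@d["rotation"]
    return np.stack([K[0,0]*c[...,0]/-c[...,2]+K[0,2], K[1,1]*-c[...,1]/-c[...,2]+K[1,2]],-1)
E
python3 - <<'E'
from h import *
d=load("top0.npz"); im=d["image"]
c=im[145:235,215:330]; cv2.imwrite("pics/topc.png",cv2.resize(c,None,fx=6.5,fy=6.5,interpolation=cv2.INTER_CUBIC))
s=load("side0.npz"); c=s["image"][160:245,210:300]; cv2.imwrite("pics/sidec.png",cv2.resize(c,None,fx=7,fy=7,interpolation=cv2.INTER_CUBIC))
P=cloud(d)
for u,v in [(273,182),(275,202),(250,210),(300,210),(250,180),(300,180),(270,159),(240,250),(200,60),(300,130)]:
    print(u,v,P[v,u].round(4))
E
```

```text
273 182 [ 0.5975 -0.049   0.1244]
275 202 [ 0.5387 -0.0558  0.1027]
250 210 [0.5149 0.0214 0.0961]
300 210 [ 0.5145 -0.1336  0.0949]
250 180 [0.6097 0.0212 0.0933]
300 180 [ 0.6096 -0.136   0.0926]
270 159 [ 0.6763 -0.0421  0.0969]
240 250 [0.3924 0.0545 0.0098]
200 60 [0.5585 0.0647 0.9309]
300 130 [ 0.5063 -0.0258  0.8976]
```

View pics/topc.png

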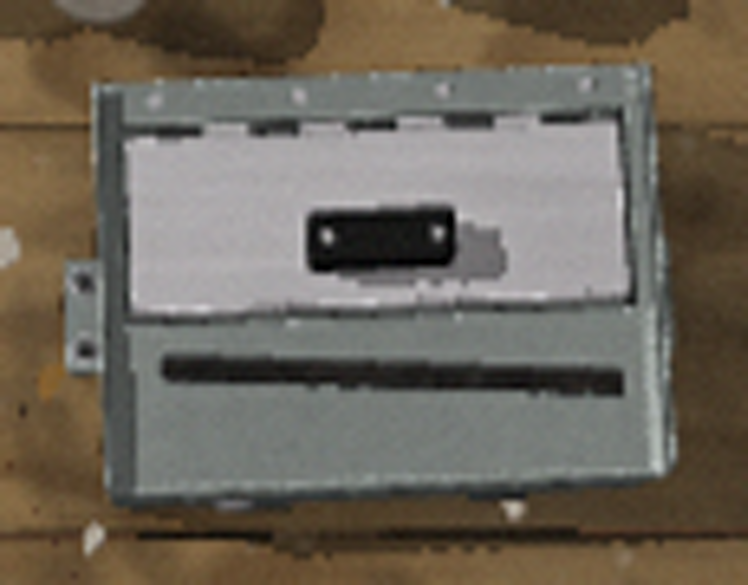

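View pics/sidec.png

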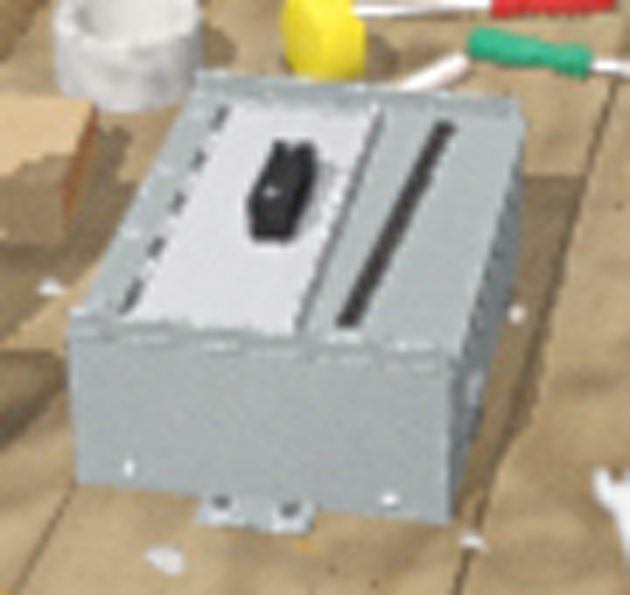

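The enlarged views show the blade slightly skewed against the mouth edge: top crop (165,368) to (622,382), flap front line (130,318) to (630,300). Next I'll fit the poses in metres.

```bash
python3 - <<'E'
from h import *
d=load("top0.npz"); im=d["image"]; P=cloud(d)
roi=np.zeros(im.shape[:2],bool); roi[145:235,215:330]=True
Z=P[...,2]
# safe outline from depth
m=roi&(Z>0.088)&(Z<0.14)
pts=P[m][:,:2].astype(np.float32)
print("safe rect",cv2.minAreaRect(pts), m.sum())
hsv=cv2.cvtColor(im,cv2.COLOR_BGR2HSV); g=cv2.cvtColor(im,cv2.COLOR_BGR2GRAY)
print("gray samples flap/ledge/blade/pad",g[175,250],g[212,260],g[203,275],g[182,273])
blk=(roi&(g<70)&m).astype(np.uint8)
n,lab,st,ce=cv2.connectedComponentsWithStats(blk)
for i in range(1,n):
    if st[i,4]>25: print(i,st[i],ce[i])
def floatpts(mask,z):
    v,u=np.nonzero(mask); return np.array([plane(d,a,b,z)[:2] for a,b in zip(u,v)],np.float32)
for i in range(1,n):
    if st[i,4]>40:
        z=0.100 if st[i,2]>60 else 0.124
        q=floatpts(lab==i,z); r=cv2.minAreaRect(q)
        ev=np.linalg.eigh(np.cov((q-q.mean(0)).T)); a=ev[1][:,1]; a=a*np.sign(a[1])
        print("comp",i,"mean",q.mean(0).round(4),"rect",r,"long axis yaw",np.degrees(np.arctan2(a[1],a[0])).round(2), "len",(q@a).max()-(q@a).min())
E
```

```text
safe rect ((0.5868326425552368, -0.05050662159919739), (0.20232073962688446, 0.27040910720825195), 2.1125035285949707) 5355
gray samples flap/ledge/blade/pad 171 117 33 20
9 [262 177  23  10 196] [273.2244898  181.54081633]
12 [240 200  71   6 278] [274.76978417 202.26978417]
comp 9 mean [ 0.599  -0.0497] rect ((0.5991815328598022, -0.049086201936006546), (0.06748738139867783, 0.027930133044719696), 89.89407348632812) long axis yaw 94.88 len 0.06939035781154546
comp 12 mean [ 0.5382 -0.0553] rect ((0.5384035110473633, -0.056013159453868866), (0.21698303520679474, 0.013296970166265965), 88.14562225341797) long axis yaw 87.99 len 0.2170068752238491
```

```bash
python3 - <<'E'
from h import *
d=load("top0.npz"); g=cv2.cvtColor(d["image"],cv2.COLOR_BGR2GRAY).astype(float)
def colfit(d,g,u0,u1,v0,v1,z,sign,skip=None):
    # strongest vertical gradient per column, subpixel
    gy=cv2.Sobel(g,cv2.CV_64F,0,1,ksize=3)*sign
    q=[]
    for u in range(u0,u1):
        if skip and skip[0]<=u<=skip[1]: continue
        c=gy[v0:v1,u]; k=int(np.argmax(c))
        if 0<k<len(c)-1:
            a,b,e=c[k-1],c[k],c[k+1]; den=a-2*b+e
            o=0.5*(a-e)/den if den else 0
        else: o=0
        q.append(plane(d,u,v0+k+o,z)[:2])
    q=np.array(q,np.float32)
    vx,vy,x0,y0=cv2.fitLine(q,cv2.DIST_HUBER,0,0.001,0.001).ravel()
    if vy<0: vx,vy=-vx,-vy
    x=x0+(-0.05-y0)*vx/vy
    print("yaw",np.degrees(np.arctan2(vy,vx)).round(2),"x at y=-0.05:",round(float(x),4), "n",len(q))
print("lip line (flap bright -> dark)"); colfit(d,g,240,308,188,197,0.103,-1)
print("front edge"); colfit(d,g,240,312,214,225,0.095,-1)
print("back edge"); colfit(d,g,236,312,152,162,0.095,1)
print("hinge"); colfit(d,g,240,308,161,172,0.095,1)
print("blade near edge"); colfit(d,g,243,308,200,210,0.100,1)
print("blade far edge"); colfit(d,g,243,308,195,205,0.100,-1)
s=load("side0.npz"); P=cloud(s); m=(P[...,2]>0.088)&(P[...,2]<0.14)
roi=np.zeros(m.shape,bool); roi[150:250,205:300]=True
print("side rect",cv2.minAreaRect(P[m&roi][:,:2].astype(np.float32)))
gs=cv2.cvtColor(s["image"],cv2.COLOR_BGR2GRAY)
blk=(roi&m&(gs<75)).astype(np.uint8); n,lab,st,ce=cv2.connectedComponentsWithStats(blk)
for i in range(1,n):
    if st[i,4]>25:
        v,u=np.nonzero(lab==i); 
        q=np.array([plane(s,a,b,0.100 if st[i,0]>255 else 0.124)[:2] for a,b in zip(u,v)],np.float32)
        print(st[i],ce[i],cv2.minAreaRect(q),q.mean(0))
E
```

```text
lip line (flap bright -> dark)
yaw 92.22 x at y=-0.05: 0.5715 n 68
front edge
yaw 92.11 x at y=-0.05: 0.4854 n 72
back edge
yaw 92.54 x at y=-0.05: 0.6875 n 76
hinge
yaw 92.16 x at y=-0.05: 0.6585 n 68
blade near edge
yaw 88.1 x at y=-0.05: 0.532 n 65
blade far edge
yaw 88.09 x at y=-0.05: 0.545 n 65
side rect ((0.6526407599449158, -0.159196674823761), (0.32132741808891296, 0.5694998502731323), 20.147897720336914)
[246 181   9  13  79] [249.92405063 187.20253165] ((0.5938762426376343, -0.02682066336274147), (0.026209523901343346, 0.09160363674163818), 4.281185150146484) [ 0.5930187  -0.02481648]
```

The safe is at about (0.5868, -0.0505) with yaw about 2.15°. The mouth edge is at x≈0.5667 (at y=-0.05). The blade centre is about (0.5383, -0.0553), about 29 mm in front of the edge and skewed by 4.1°.

Plan:
1. Set the two fingers across y as a flat pusher to square the blade up and bring it near the edge.
2. Turn the hand 90°, press the pad with the rear finger and push with the front one.

Moving over first.

```bash
python3 -m inch '[{"tx":2.1,"ty":-4.1,"tz":0,"spin":0.03,"gripper":-1},{"tx":4.2,"ty":-8.2,"tz":0,"spin":0.06,"gripper":-1},{"tx":6.3,"ty":-12.3,"tz":0,"spin":0.1,"gripper":-1},{"tx":8.4,"ty":-16.4,"tz":0,"spin":0.13,"gripper":-1},{"tx":10.5,"ty":-20.5,"tz":0,"spin":0.16,"gripper":-1},{"tx":12.6,"ty":-24.6,"tz":0,"spin":0.19,"gripper":-1},{"tx":14.7,"ty":-28.7,"tz":0,"spin":0.22,"gripper":-1},{"tx":16.8,"ty":-32.8,"tz":0,"spin":0.25,"gripper":-1},{"tx":18.9,"ty":-36.9,"tz":0,"spin":0.28,"gripper":-1},{"tx":21,"ty":-41,"tz":0,"spin":0.317,"gripper":-1}]'
```

```text
time_s: 1.1
position: [0.3829, 0.189, 0.2225]
tcp_rot: [[-0.999, -0.039, -0.0], [-0.039, 0.999, 0.0], [0.0, 0.0, -1.0]]
force: [0.9, 0.6, -0.5]
opening: 1.001
```

```bash
python3 -m inch '[{"tx":2.1,"ty":-4,"tz":0,"spin":0,"gripper":-1},{"tx":4.2,"ty":-8,"tz":0,"spin":0,"gripper":-1},{"tx":6.3,"ty":-12,"tz":0,"spin":0,"gripper":-1},{"tx":8.4,"ty":-16,"tz":0,"spin":0,"gripper":-1},{"tx":10.5,"ty":-20,"tz":-2,"spin":0,"gripper":-1},{"tx":12,"ty":-23,"tz":-4,"spin":0,"gripper":-1},{"tx":12.9,"ty":-24.6,"tz":-6,"spin":0,"gripper":-1},{"tx":12.9,"ty":-24.6,"tz":-8,"spin":0,"gripper":-1},{"tx":12.9,"ty":-24.6,"tz":-9,"spin":0,"gripper":-1},{"tx":12.9,"ty":-24.6,"tz":-9,"spin":0,"gripper":-1}]'
python3 - <<'E'
from rig import viewer
import cv2
from h import *
d=viewer.capture("side"); np.savez("side1.npz",**d)
c=d["image"][120:250,190:340]; cv2.imwrite("pics/side1.png",cv2.resize(c,None,fx=4.5,fy=4.5,interpolation=cv2.INTER_CUBIC))
d=viewer.capture("top"); np.savez("top1.npz",**d)
c=d["image"][145:245,205:340]; cv2.imwrite("pics/top1.png",cv2.resize(c,None,fx=5,fy=5,interpolation=cv2.INTER_CUBIC))
E
```

```text
time_s: 2.1
position: [0.51, -0.0548, 0.1311]
tcp_rot: [[-0.999, -0.037, -0.004], [-0.037, 0.999, 0.001], [0.004, 0.002, -1.0]]
force: [-0.3, 0.1, 0.5]
opening: 1.001
```

View pics/side1.png

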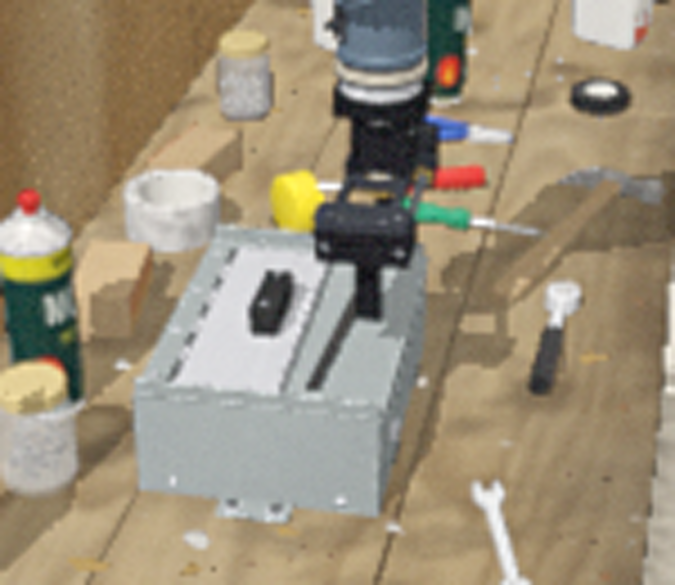

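View pics/top1.png

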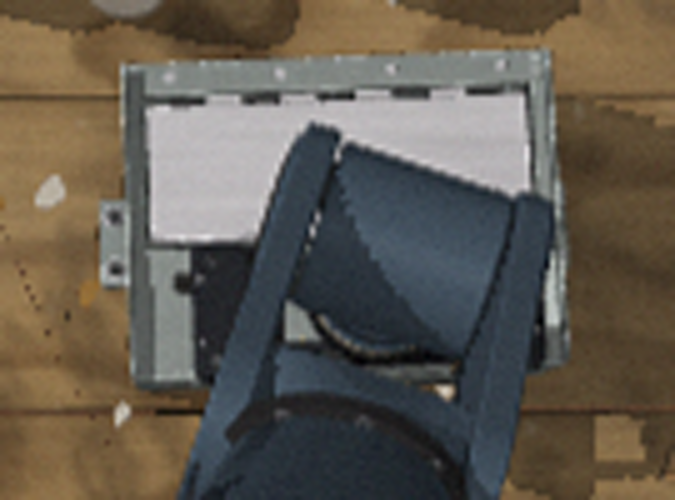

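In the side crop the near fingertip is at about (368,315), just in front of the blade, which runs from (310,385) to (350,320). To check camera against robot, I'll project the expected tip corners into that picture.

```bash
python3 - <<'E'
from h import *
from rig import telemetry
s=telemetry.read_state(); p=s["position"]; R=s["tcp_rot"]; print(s["time_s"],p.round(4))
d=load("side1.npz")
for off in [(-.0095,.0585,0),(.0095,.0585,0),(-.0095,.0435,0),(.0095,.0435,0),(-.0095,.0585,-.03),(.0095,.0585,-.03)]:
    q=p+R@np.array(off); uv=proj(d,q); print(off,q.round(4),((uv-[190,120])*4.5).round(0))
# known points of the safe
c=np.array([0.5868,-0.0505,0]); a=np.radians(2.15); S=np.array([[np.cos(a),-np.sin(a),0],[np.sin(a),np.cos(a),0],[0,0,1]])
for n,x in dict(fl=(-.1,.135,.095),bl=(.1,.135,.095),padc=(.015,0,.124),mouthL=(-.02,.12,.095),mouthR=(-.02,-.12,.095)).items():
    uv=proj(d,c+S@np.array(x)); print(n,((uv-[190,120])*4.5).round(0))
E
```

```text
2.2 [ 0.5115 -0.0548  0.1328]
(-0.0095, 0.0585, 0) [0.5187 0.004  0.1328] [350. 320.]
(0.0095, 0.0585, 0) [0.4997 0.0033 0.1328] [373. 322.]
(-0.0095, 0.0435, 0) [ 0.5193 -0.011   0.1328] [353. 311.]
(0.0095, 0.0435, 0) [ 0.5003 -0.0117  0.1328] [376. 313.]
(-0.0095, 0.0585, -0.03) [0.5187 0.004  0.1628] [350. 288.]
(0.0095, 0.0585, -0.03) [0.4998 0.0033 0.1628] [374. 290.]
fl [376. 417.]
bl [128. 392.]
padc [267. 286.]
mouthL [279. 396.]
mouthR [333. 253.]
```

The finger and safe projections show the same small offset of about 5 crop pixels, so robot and top-camera measurements agree to 1–2 mm. Lowering to just above the ledge.

```bash
python3 -m inch '[{"tx":0,"ty":0,"tz":-0.8,"spin":0,"gripper":-1},{"tx":0,"ty":0,"tz":-1.6,"spin":0,"gripper":-1},{"tx":0,"ty":0,"tz":-2.2,"spin":0,"gripper":-1},{"tx":0,"ty":0,"tz":-2.7,"spin":0,"gripper":-1},{"tx":0,"ty":0,"tz":-3.1,"spin":0,"gripper":-1},{"tx":0,"ty":0,"tz":-3.4,"spin":0,"gripper":-1},{"tx":0,"ty":0,"tz":-3.6,"spin":0,"gripper":-1},{"tx":0,"ty":0,"tz":-3.6,"spin":0,"gripper":-1},{"tx":0,"ty":0,"tz":-3.6,"spin":0,"gripper":-1},{"tx":0,"ty":0,"tz":-3.6,"spin":0,"gripper":-1}]'
python3 - <<'E'
from rig import viewer
import cv2
from h import *
d=viewer.capture("side"); np.savez("side2.npz",**d)
c=d["image"][150:230,205:305]; cv2.imwrite("pics/side2.png",cv2.resize(c,None,fx=7,fy=7,interpolation=cv2.INTER_CUBIC))
E
```

```text
time_s: 3.2
position: [0.5117, -0.0554, 0.0968]
tcp_rot: [[-0.999, -0.037, 0.001], [-0.037, 0.999, -0.0], [-0.001, -0.0, -1.0]]
force: [0.3, 0.6, -0.2]
opening: 0.997
```

View pics/side2.png

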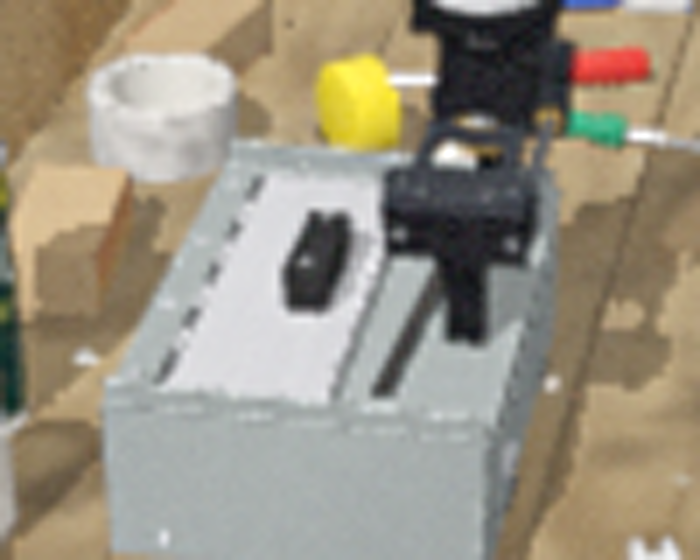

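The finger now stands at ledge height at about (465,335), clear in front of the blade, and force is near zero. Next is a slow push along the safe's x.

```bash
python3 -m inch '[{"tx":0.4,"ty":0.015,"tz":0,"spin":0,"gripper":-1},{"tx":0.8,"ty":0.03,"tz":0,"spin":0,"gripper":-1},{"tx":1.2,"ty":0.045,"tz":0,"spin":0,"gripper":-1},{"tx":1.6,"ty":0.06,"tz":0,"spin":0,"gripper":-1},{"tx":2.0,"ty":0.075,"tz":0,"spin":0,"gripper":-1},{"tx":2.3,"ty":0.085,"tz":0,"spin":0,"gripper":-1},{"tx":2.6,"ty":0.1,"tz":0,"spin":0,"gripper":-1},{"tx":2.8,"ty":0.105,"tz":0,"spin":0,"gripper":-1},{"tx":2.95,"ty":0.11,"tz":0,"spin":0,"gripper":-1},{"tx":3.0,"ty":0.11,"tz":0,"spin":0,"gripper":-1}]'
python3 - <<'E'
from rig import viewer
import cv2
from h import *
d=viewer.capture("side"); np.savez("side3.npz",**d)
c=d["image"][150:230,205:305]; cv2.imwrite("pics/side3.png",cv2.resize(c,None,fx=7,fy=7,interpolation=cv2.INTER_CUBIC))
E
```

```text
time_s: 4.25
position: [0.5417, -0.0542, 0.0965]
tcp_rot: [[-0.999, -0.037, 0.0], [-0.037, 0.999, 0.0], [-0.0, 0.0, -1.0]]
force: [-0.3, -0.0, -0.0]
opening: 1.003
```

View pics/side3.png

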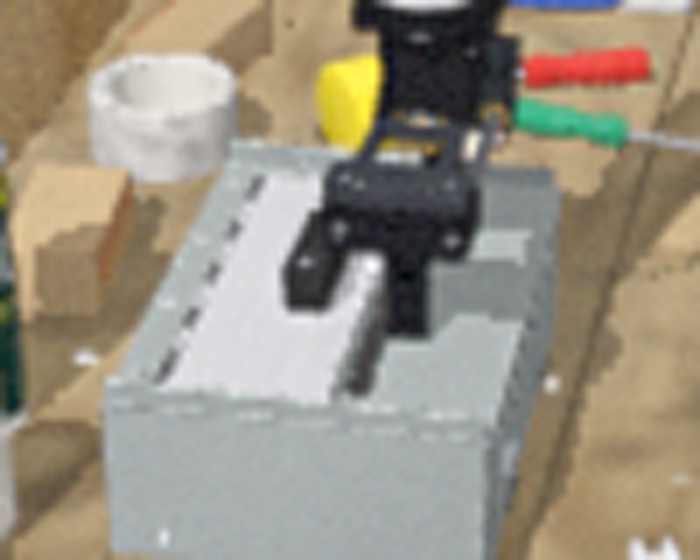

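The blade now lies parallel, just short of the lip at about (355,385), with the pusher fingers behind it. Next I'll back off, lift, turn the hand a quarter turn and set the opening.

```bash
python3 -m inch '[{"tx":-0.5,"ty":0,"tz":0,"spin":0,"gripper":-1},{"tx":-1,"ty":0,"tz":0.5,"spin":0,"gripper":-1},{"tx":-1,"ty":0,"tz":3,"spin":0,"gripper":-1},{"tx":-1,"ty":0,"tz":6,"spin":-0.13,"gripper":-0.17},{"tx":-1,"ty":0,"tz":7,"spin":-0.27,"gripper":-0.17},{"tx":0,"ty":0,"tz":7,"spin":-0.41,"gripper":-0.17},{"tx":1,"ty":0,"tz":7,"spin":-0.55,"gripper":-0.17},{"tx":2,"ty":0,"tz":7,"spin":-0.69,"gripper":-0.17},{"tx":2.7,"ty":0,"tz":7,"spin":-0.83,"gripper":-0.17},{"tx":2.7,"ty":0,"tz":7,"spin":-0.97,"gripper":-0.17}]'
python3 -m inch '[{"tx":0,"ty":0,"tz":0,"spin":-0.14,"gripper":-0.17},{"tx":0,"ty":0,"tz":0,"spin":-0.28,"gripper":-0.17},{"tx":0,"ty":0,"tz":0,"spin":-0.42,"gripper":-0.17},{"tx":0,"ty":0,"tz":0,"spin":-0.56,"gripper":-0.17},{"tx":0,"ty":0,"tz":-0.5,"spin":-0.6,"gripper":-0.17},{"tx":0,"ty":0,"tz":-1.5,"spin":-0.6,"gripper":-0.17},{"tx":0,"ty":0,"tz":-2,"spin":-0.6,"gripper":-0.17},{"tx":0,"ty":0,"tz":-2.5,"spin":-0.6,"gripper":-0.17},{"tx":0,"ty":0,"tz":-2.5,"spin":-0.6,"gripper":-0.17},{"tx":0,"ty":0,"tz":-2.5,"spin":-0.6,"gripper":-0.17}]'
python3 - <<'E'
from rig import viewer, telemetry
import cv2
from h import *
s=telemetry.read_state(); p=s["position"]; R=s["tcp_rot"]; print(s["time_s"],p.round(4),R.round(4).tolist(),s["opening"])
d=viewer.capture("side"); np.savez("side4.npz",**d)
c=d["image"][150:230,205:305]; cv2.imwrite("pics/side4.png",cv2.resize(c,None,fx=7,fy=7,interpolation=cv2.INTER_CUBIC))
E
```

```text
time_s: 5.3
position: [0.5693, -0.0544, 0.167]
tcp_rot: [[-0.591, 0.807, 0.002], [0.807, 0.591, -0.0], [-0.001, 0.001, -1.0]]
force: [-0.7, 0.5, -0.4]
opening: 0.592
time_s: 6.3
position: [0.5685, -0.0542, 0.1414]
tcp_rot: [[-0.038, 0.999, -0.0], [0.999, 0.038, 0.0], [0.0, -0.0, -1.0]]
force: [-0.2, 0.7, 0.9]
opening: 0.584
6.3 [ 0.5685 -0.0542  0.1414] [[-0.0383, 0.9993, -0.0003], [0.9993, 0.0383, 0.0001], [0.0001, -0.0003, -1.0]] 0.5835037667444151
```

View pics/side4.png

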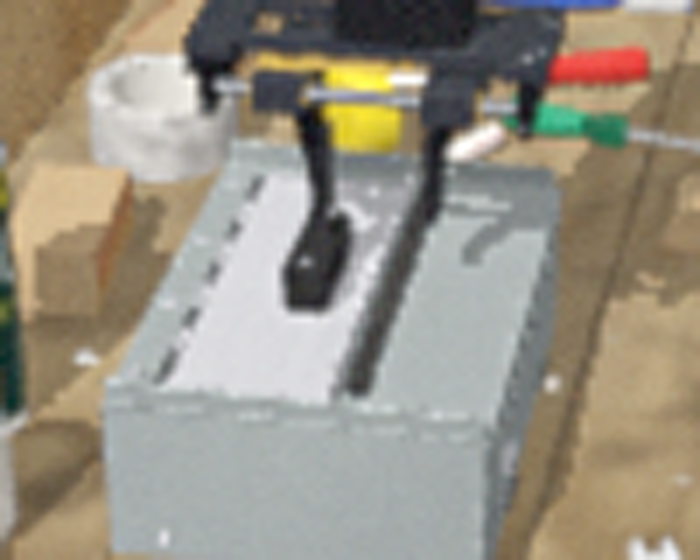

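Both fingers hang over their places: the rear one above the pad at (322,200), the front one by the blade at (435,190). I'll measure how far the blade moved (side view, before against now) and whether it is parallel.

```bash
python3 - <<'E'
from h import *
def near(n,rows,lo=70):
    s=load(n); g=cv2.cvtColor(s["image"],cv2.COLOR_BGR2GRAY).astype(float)
    gx=cv2.Sobel(g,cv2.CV_64F,1,0,ksize=3)
    out=[]
    for v in rows:
        # start from the darkest pixel on the ledge/lip area
        seg=g[v,245:280]; k=245+int(np.argmin(seg)); 
        c=gx[v,k:k+5]; j=int(np.argmax(c)); u=k+j
        a,b,e=gx[v,u-1],gx[v,u],gx[v,u+1]; o=0.5*(a-e)/(a-2*b+e)
        c2=-gx[v,k-4:k+1]; j2=int(np.argmax(c2)); u2=k-4+j2
        a,b,e=-gx[v,u2-1],-gx[v,u2],-gx[v,u2+1]; o2=0.5*(a-e)/(a-2*b+e)
        out.append((plane(s,u+o,v,0.1)[:2], plane(s,u2+o2,v,0.1)[:2]))
    out=np.array(out,np.float32)
    for i,nm in ((0,"near"),(1,"far")):
        vx,vy,x0,y0=cv2.fitLine(out[:,i],cv2.DIST_HUBER,0,0.001,0.001).ravel()
        if vy<0: vx,vy=-vx,-vy
        print(n,nm,"yaw",np.degrees(np.arctan2(vy,vx)).round(2),"x@y=-0.05",round(float(x0+(-0.05-y0)*vx/vy),4),"y range",out[:,i,1].min().round(3),out[:,i,1].max().round(3))
near("side0.npz",range(182,204)); near("side4.npz",range(188,204)); 
from rig import viewer
d=viewer.capture("top"); np.savez("top4.npz",**d)
c=d["image"][145:245,205:340]; cv2.imwrite("pics/top4.png",cv2.resize(c,None,fx=5,fy=5,interpolation=cv2.INTER_CUBIC))
E
```

```text
side0.npz near yaw 121.92 x@y=-0.05 0.573 y range -0.105 0.036
side0.npz far yaw 124.01 x@y=-0.05 0.5904 y range -0.102 0.039
side4.npz near yaw 117.68 x@y=-0.05 0.5853 y range -0.062 0.039
side4.npz far yaw 116.31 x@y=-0.05 0.6007 y range -0.058 0.043
```

View pics/top4.png

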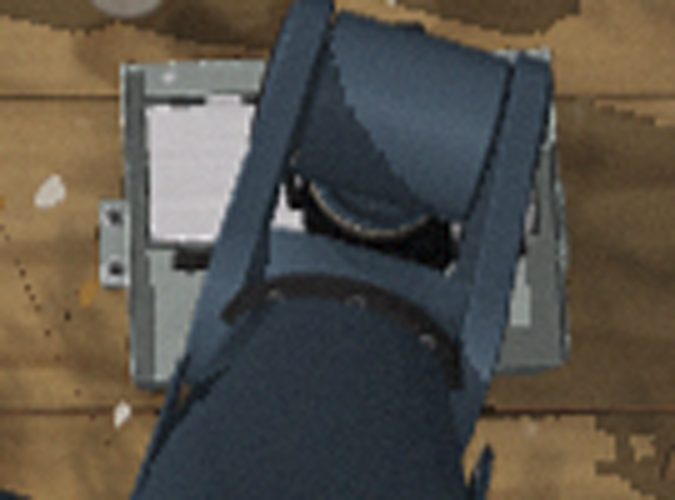

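In the top crop the blade's left end is visible at (172–205, 247–268), right beside the lip line at row about 245. I'll measure that end, and the side-view blade by a proper dark-strip track.

```bash
python3 - <<'E'
from h import *
d=load("top4.npz"); g=cv2.cvtColor(d["image"],cv2.COLOR_BGR2GRAY).astype(float)
print(g[190:202,236:248].astype(int))
gy=cv2.Sobel(g,cv2.CV_64F,0,1,ksize=3)
def pk(c):
    k=int(np.argmax(c)); a,b,e=c[k-1],c[k],c[k+1]; return k+0.5*(a-e)/(a-2*b+e)
a=np.radians(2.15); S=np.array([[np.cos(a),-np.sin(a)],[np.sin(a),np.cos(a)]]); c0=np.array([0.5868,-0.0505])
for u in range(241,246):
    n=plane(d,u,194+pk(gy[194:203,u]),0.1)[:2]; f=plane(d,u,192+pk(-gy[192:199,u]),0.1)[:2]
    print(u,"safe frame near",(S.T@(n-c0)*1000).round(1),"far",(S.T@(f-c0)*1000).round(1))
r=g[197]; print("left end y", (S.T@(plane(d,239.3,196.5,0.1)[:2]-c0)*1000).round(1))
# side
s=load("side4.npz"); gs=cv2.cvtColor(s["image"],cv2.COLOR_BGR2GRAY).astype(float)
out=[]
b0=np.array([0.5868,-0.0505])
for v in range(190,205):
    # expected blade column from line safe x=-29
    best=min(np.linspace(-.12,.12,481),key=lambda y:abs(proj(s,np.r_[c0+S@np.array([-.029,y]),.1])[1]-v))
    ue=proj(s,np.r_[c0+S@np.array([-.029,best]),.1])[0]
    k0=int(round(ue))-5; seg=gs[v,k0:k0+12]; w=np.clip(90-seg,0,None); w[:]=np.where(w>0,w,0)
    uc=k0+(w*np.arange(12)).sum()/w.sum(); q=S.T@(plane(s,uc,v,.1)[:2]-c0)*1000
    out.append(q)
out=np.array(out,np.float32); print("side centre line, safe frame mm:"); print(out.round(1).tolist())
E
```

```text
[[192 191 189 190 190 189 191 188 187 186 189 191]
 [193 189 189 188 190 188 189 189 187 189 189 196]
 [175 177 198 200 205 225 199 199 206 221 224 202]
 [109 114 118 118 111 141 124 122 127 134 133 124]
 [ 82  78  74  75  56  64  74  81  82  85  70  64]
 [141 141 145 121  65  37  46  49  51  48  46  59]
 [144 143 146 102  43  38  35  37  29  27  31  65]
 [141 142 144  97  44  39  36  40  33  33  37  81]
 [139 135 141  89  29  24  25  28  24  22  49  85]
 [141 140 141 132 125 130  83  76 125 128 103  83]
 [145 141 142 142 143 143 134 134 148 123  99  83]
 [143 144 140 139 141 145 142 143 144 120 100  90]]
241 safe frame near [-33.7 101. ] far [-15.8 100.4]
242 safe frame near [-34.4  98. ] far [-15.9  97.3]
243 safe frame near [-34.6  94.9] far [-15.9  94.2]
244 safe frame near [-34.   91.8] far [-16.1  91.1]
245 safe frame near [-33.5  88.7] far [-16.3  88. ]
left end y [-26.3 106. ]
side centre line, safe frame mm:
[[-28.200000762939453, -0.699999988079071], [-29.299999237060547, 6.699999809265137], [-30.200000762939453, 14.0], [-28.799999237060547, 21.700000762939453], [-30.0, 28.799999237060547], [-30.899999618530273, 35.900001525878906], [-29.0, 43.5], [-29.299999237060547, 50.599998474121094], [-28.100000381469727, 57.900001525878906], [-29.0, 64.80000305175781], [-29.600000381469727, 71.69999694824219], [-28.700000762939453, 78.80000305175781], [-28.799999237060547, 85.69999694824219], [-30.100000381469727, 92.19999694824219], [-30.100000381469727, 99.0]]
```

The blade is parallel, with its near edge at safe x≈-34.5 mm, its far edge at about -22.5 (lip at -16) and its centre at y≈-4. The front finger face is at -44 and the rear finger spans about 7 to 22, which is on the pad. Pressing down.

```bash
python3 -m inch '[{"tx":0,"ty":0,"tz":-0.8,"spin":0,"gripper":-0.17},{"tx":0,"ty":0,"tz":-1.5,"spin":0,"gripper":-0.17},{"tx":0,"ty":0,"tz":-2.1,"spin":0,"gripper":-0.17},{"tx":0,"ty":0,"tz":-2.7,"spin":0,"gripper":-0.17},{"tx":0,"ty":0,"tz":-3.3,"spin":0,"gripper":-0.17},{"tx":0,"ty":0,"tz":-3.8,"spin":0,"gripper":-0.17},{"tx":0,"ty":0,"tz":-4.2,"spin":0,"gripper":-0.17},{"tx":0,"ty":0,"tz":-4.45,"spin":0,"gripper":-0.17},{"tx":0,"ty":0,"tz":-4.55,"spin":0,"gripper":-0.17},{"tx":0,"ty":0,"tz":-4.55,"spin":0,"gripper":-0.17}]'
python3 - <<'E'
from rig import viewer, telemetry
import cv2
from h import *
s=telemetry.read_state(); print(s["time_s"],s["position"].round(4),s["force"].round(2),s["opening"])
d=viewer.capture("side"); np.savez("side5.npz",**d)
c=d["image"][150:230,205:305]; cv2.imwrite("pics/side5.png",cv2.resize(c,None,fx=7,fy=7,interpolation=cv2.INTER_CUBIC))
E
```

```text
time_s: 7.4
position: [0.5679, -0.054, 0.0957]
tcp_rot: [[-0.038, 0.999, -0.002], [0.999, 0.038, 0.0], [0.001, -0.002, -1.0]]
force: [-4.5, 0.2, 2.7]
opening: 0.581
7.4 [ 0.5679 -0.054   0.0957] [-4.52  0.19  2.7 ] 0.5807825089838428
```

View pics/side5.png

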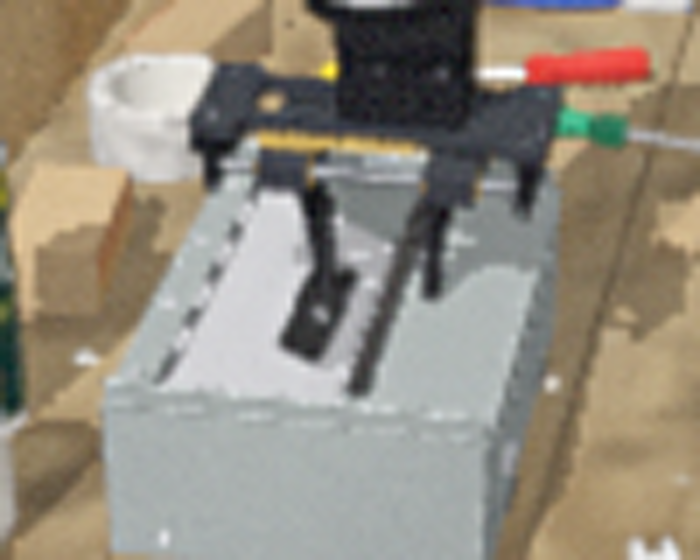

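The flap is open: the pad has tipped down to about (320,315), and the blade still lies on the ledge at (385,300). The front finger stands behind it at (432,285). Step 1's condition is held. Next I'll push slowly, with the hand moving forward while the fingers close so the rear finger stays on the pad.

```bash
python3 -m inch '[{"tx":0.1,"ty":0,"tz":0.05,"spin":0,"gripper":-0.14},{"tx":0.2,"ty":0.01,"tz":0.05,"spin":0,"gripper":-0.11},{"tx":0.3,"ty":0.01,"tz":0.05,"spin":0,"gripper":-0.08},{"tx":0.4,"ty":0.01,"tz":0.05,"spin":0,"gripper":-0.05},{"tx":0.5,"ty":0.02,"tz":0.05,"spin":0,"gripper":-0.02},{"tx":0.6,"ty":0.02,"tz":0.05,"spin":0,"gripper":0.01},{"tx":0.7,"ty":0.03,"tz":0.05,"spin":0,"gripper":0.04},{"tx":0.8,"ty":0.03,"tz":0.05,"spin":0,"gripper":0.08},{"tx":0.9,"ty":0.03,"tz":0.05,"spin":0,"gripper":0.11},{"tx":0.95,"ty":0.03,"tz":0.05,"spin":0,"gripper":0.14}]'
python3 - <<'E'
from rig import viewer, telemetry
import cv2
from h import *
s=telemetry.read_state(); p=s["position"]; print(s["time_s"],p.round(4),s["force"].round(2),s["opening"])
g=s["opening"]*87; c=((p[0]-.5868)*.9993+(p[1]+.0505)*.0375)*1000; print("safe x: front face",round(c-g/2,1),"rear finger",round(c+g/2,1),round(c+g/2+15,1))
d=viewer.capture("side"); np.savez("side6.npz",**d)
c=d["image"][150:230,205:305]; cv2.imwrite("pics/side6.png",cv2.resize(c,None,fx=7,fy=7,interpolation=cv2.INTER_CUBIC))
E
```

```text
time_s: 8.45
position: [0.5773, -0.0538, 0.0966]
tcp_rot: [[-0.038, 0.999, -0.002], [0.999, 0.038, 0.0], [0.0, -0.002, -1.0]]
force: [-6.1, 0.6, 2.5]
opening: 0.444
8.45 [ 0.5773 -0.0538  0.0966] [-6.06  0.58  2.48] 0.44374415134177236
safe x: front face -28.9 rear finger 9.7 24.7
```

View pics/side6.png

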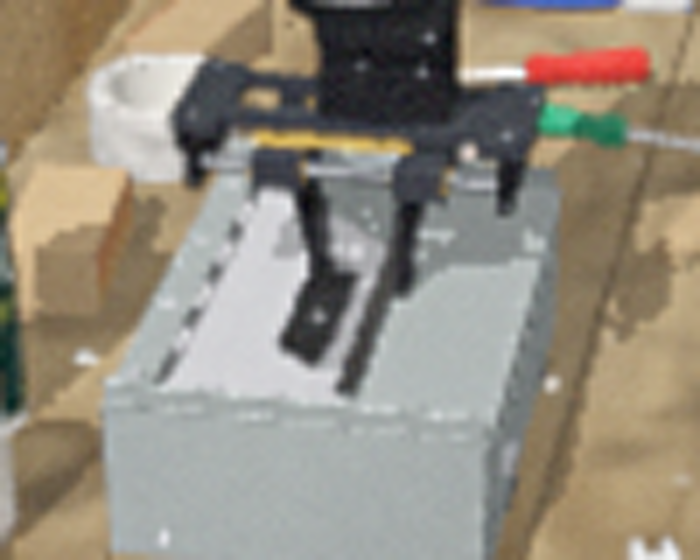

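```bash
python3 - <<'E'
from h import *
s=load("side6.npz"); a=np.radians(2.15); S=np.array([[np.cos(a),-np.sin(a),0],[np.sin(a),np.cos(a),0],[0,0,1]]); c0=np.array([0.5868,-0.0505,0])
def px(x,y,z): return ((proj(s,c0+S@(np.array([x,y,z])/1000))-[205,150])*7+3).round(0)
for n,q in {"rear tip front +y":(9.7,6,96.6),"rear tip back +y":(24.7,6,96.6),"rear tip front -y":(9.7,-13,96.6),"rear tip back -y":(24.7,-13,96.6),"front tip inner +y":(-28.9,6,96.6),"front tip outer +y":(-43.9,6,96.6)}.items(): print(n,px(*q))
for th in (0.3,0.4,0.5):
    ct,st=np.cos(th),np.sin(th); r=[]
    for lx,lz in ((-72,30),(-46,30)):
        X=lx*ct-lz*st+74; Z=lx*st+lz*ct+94
        r+= [(round(X,1),round(Z,1)),px(X,35,Z).tolist(),px(X,-35,Z).tolist()]
    print(th,r)
X=[px(-20,y,95).tolist() for y in (-110,0,110)]; print("mouth edge",X)
P=cloud(s)
for u,v in [(310,330),(325,300),(320,260),(385,320),(350,385),(340,340)]:
    q=S.T@(P[150+v//7,205+u//7]-c0)*1000; print((u,v),q.round(1))
E
```

```text
rear tip front +y [322. 288.]
rear tip back +y [295. 286.]
rear tip front -y [329. 271.]
rear tip back -y [302. 269.]
front tip inner +y [391. 295.]
front tip outer +y [418. 297.]
0.3 [(np.float64(-3.6), np.float64(101.4)), [334.0, 310.0], [360.0, 246.0], (np.float64(21.2), np.float64(109.1)), [289.0, 294.0], [316.0, 230.0]]
0.4 [(np.float64(-4.0), np.float64(93.6)), [335.0, 323.0], [361.0, 258.0], (np.float64(19.9), np.float64(103.7)), [291.0, 302.0], [319.0, 239.0]]
0.5 [(np.float64(-3.6), np.float64(85.8)), [335.0, 335.0], [360.0, 270.0], (np.float64(19.2), np.float64(98.3)), [293.0, 311.0], [320.0, 247.0]]
mouth edge [[413.0, 195.0], [377.0, 290.0], [336.0, 399.0]]
(310, 330) [ 9.5 35.3 86.4]
(325, 300) [ 7.4  8.2 92.6]
(320, 260) [ 11.7   4.4 112.1]
(385, 320) [-32.3  32.8  98.2]
(350, 385) [-28.1 105.6  99.7]
(340, 340) [ 2.9 -4.8 58.1]
```

Predicted and seen finger and pad positions agree, and the flap stands near 0.5 rad. The blade's middle is about 3 mm short of the edge, and the rear finger still covers the pad with about 9 mm of margin. Pushing on slowly.

```bash
python3 -m inch '[{"tx":0.05,"ty":0,"tz":0,"spin":0,"gripper":0.17},{"tx":0.1,"ty":0,"tz":0,"spin":0,"gripper":0.19},{"tx":0.15,"ty":0,"tz":0,"spin":0,"gripper":0.22},{"tx":0.2,"ty":0.01,"tz":0,"spin":0,"gripper":0.24},{"tx":0.25,"ty":0.01,"tz":0,"spin":0,"gripper":0.27},{"tx":0.3,"ty":0.01,"tz":0,"spin":0,"gripper":0.29},{"tx":0.35,"ty":0.01,"tz":0,"spin":0,"gripper":0.32},{"tx":0.4,"ty":0.02,"tz":0,"spin":0,"gripper":0.34},{"tx":0.45,"ty":0.02,"tz":0,"spin":0,"gripper":0.36},{"tx":0.5,"ty":0.02,"tz":0,"spin":0,"gripper":0.38}]'
python3 - <<'E'
from rig import viewer, telemetry
import cv2
from h import *
s=telemetry.read_state(); p=s["position"]; print(s["time_s"],p.round(4),s["force"].round(2),s["opening"])
g=s["opening"]*87; c=((p[0]-.5868)*.9993+(p[1]+.0505)*.0375)*1000; print("safe x: front face",round(c-g/2,1),"rear finger",round(c+g/2,1),round(c+g/2+15,1))
d=viewer.capture("side"); np.savez("side7.npz",**d)
c=d["image"][150:230,205:305]; cv2.imwrite("pics/side7.png",cv2.resize(c,None,fx=7,fy=7,interpolation=cv2.INTER_CUBIC))
d=viewer.capture("top"); np.savez("top7.npz",**d)
c=d["image"][145:245,205:340]; cv2.imwrite("pics/top7.png",cv2.resize(c,None,fx=5,fy=5,interpolation=cv2.INTER_CUBIC))
E
```

```text
time_s: 9.5
position: [0.584, -0.0539, 0.0968]
tcp_rot: [[-0.038, 0.999, 0.002], [0.999, 0.038, -0.0], [-0.0, 0.002, -1.0]]
force: [-1.8, 1.1, 2.0]
opening: 0.317
9.5 [ 0.584  -0.0539  0.0968] [-1.81  1.11  1.98] 0.31672480982544526
safe x: front face -16.8 rear finger 10.8 25.8
```

View pics/side7.png

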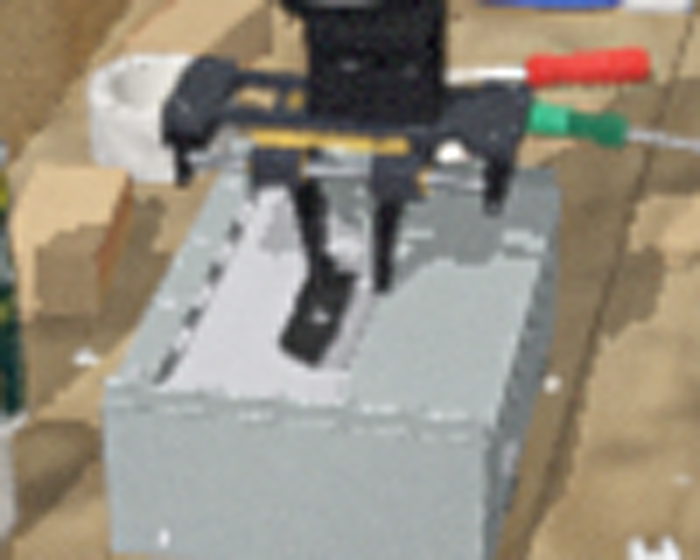

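View pics/top7.png

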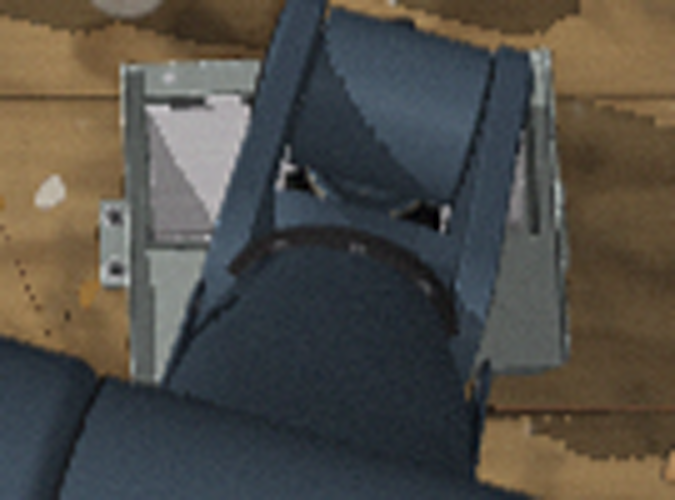

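The blade has gone from the ledge: neither view shows a dark bar, and the gap is at side (350,350) and top (180,240). Before releasing I'll check that it isn't caught on the lip.

```bash
python3 - <<'E'
from h import *
d=load("top7.npz"); g=cv2.cvtColor(d["image"],cv2.COLOR_BGR2GRAY); P=cloud(d)
a=np.radians(2.15); S=np.array([[np.cos(a),-np.sin(a),0],[np.sin(a),np.cos(a),0],[0,0,1]]); c0=np.array([0.5868,-0.0505,0])
for u in (237,240,243):
    print(u,[(v,int(g[v,u]),((S.T@(P[v,u]-c0))*1000).round(0)[[0,2]].astype(int).tolist()) for v in range(184,200)])
s=load("side7.npz"); Ps=cloud(s); gs=cv2.cvtColor(s["image"],cv2.COLOR_BGR2GRAY)
for v in (196,199,202): print(v,[(u,int(gs[v,u]),((S.T@(Ps[v,u]-c0))*1000).round(0).astype(int).tolist()) for u in range(250,262)])
E
```

```text
237 [(184, 127, [20, 64]), (185, 125, [17, 63]), (186, 121, [14, 59]), (187, 125, [11, 55]), (188, 127, [8, 56]), (189, 120, [5, 53]), (190, 124, [2, 55]), (191, 105, [-1, 52]), (192, 116, [-5, 56]), (193, 94, [-1, 6]), (194, 81, [-3, 0]), (195, 139, [-20, 94]), (196, 143, [-24, 97]), (197, 140, [-27, 97]), (198, 139, [-30, 94]), (199, 140, [-33, 95])]
240 [(184, 128, [-188, 1232]), (185, 124, [17, 59]), (186, 122, [13, 63]), (187, 125, [10, 59]), (188, 122, [9, 50]), (189, 123, [4, 55]), (190, 126, [1, 54]), (191, 108, [-2, 54]), (192, 136, [-5, 55]), (193, 106, [0, 2]), (194, 64, [-4, 3]), (195, 131, [-21, 96]), (196, 142, [-25, 99]), (197, 138, [-27, 95]), (198, 141, [-30, 96]), (199, 140, [-33, 94])]
243 [(184, 124, [19, 64]), (185, 129, [17, 59]), (186, 124, [13, 61]), (187, 123, [10, 57]), (188, 127, [7, 55]), (189, 124, [4, 55]), (190, 124, [1, 52]), (191, 98, [-1, 48]), (192, 127, [-7, 62]), (193, 96, [0, 0]), (194, 77, [-5, 7]), (195, 132, [-21, 92]), (196, 143, [-24, 92]), (197, 142, [-28, 99]), (198, 141, [-31, 98]), (199, 140, [-34, 95])]
196 [(250, 77, [5, 37, 93]), (251
[... 221 characters left out ...]
, 31, 92]), (260, 181, [-33, 37, 97]), (261, 181, [-36, 32, 94])]
199 [(250, 54, [5, 38, 80]), (251, 82, [2, 34, 78]), (252, 147, [7, -4, 54]), (253, 179, [3, -5, 53]), (254, 174, [-1, -6, 53]), (255, 169, [-4, -11, 51]), (256, 186, [-10, 1, 58]), (257, 185, [-25, 54, 93]), (258, 186, [-30, 58, 96]), (259, 184, [-32, 52, 93]), (260, 181, [-37, 59, 97]), (261, 183, [-40, 52, 93])]
202 [(250, 153, [9, 25, 57]), (251, 182, [5, 23, 57]), (252, 185, [2, 19, 55]), (253, 174, [0, 8, 48]), (254, 160, [-4, 9, 49]), (255, 186, [-22, 74, 92]), (256, 185, [-25, 74, 92]), (257, 183, [-30, 78, 95]), (258, 182, [-33, 76, 94]), (259, 181, [-37, 75, 94]), (260, 186, [-41, 76, 96]), (261, 184, [-44, 75, 95])]
```

Through the gap the top view reads the inner floor (z≈0–7 mm) with the flap and lip surfaces bare, so the blade has fallen through. The front finger overhangs the edge by 3 mm. I'll draw it back first so the rising lip clears it, then lift off gently.

```bash
python3 -m inch '[{"tx":-0.2,"ty":0,"tz":0,"spin":0,"gripper":0.34},{"tx":-0.4,"ty":-0.01,"tz":0,"spin":0,"gripper":0.3},{"tx":-0.4,"ty":-0.01,"tz":0.2,"spin":0,"gripper":0.3},{"tx":-0.4,"ty":-0.01,"tz":0.8,"spin":0,"gripper":0.3},{"tx":-0.4,"ty":-0.01,"tz":1.5,"spin":0,"gripper":0.3},{"tx":-0.4,"ty":-0.01,"tz":2.2,"spin":0,"gripper":0.3},{"tx":-0.4,"ty":-0.01,"tz":2.9,"spin":0,"gripper":0.3},{"tx":-0.4,"ty":-0.01,"tz":4,"spin":0,"gripper":0.3},{"tx":-0.4,"ty":-0.01,"tz":6,"spin":0,"gripper":0.3},{"tx":-0.4,"ty":-0.01,"tz":8,"spin":0,"gripper":0.3}]'
python3 -m inch '[{"tx":-1,"ty":3,"tz":2,"spin":0,"gripper":0.3},{"tx":-3,"ty":7,"tz":4,"spin":0,"gripper":0.3},{"tx":-5,"ty":11,"tz":5,"spin":0,"gripper":0.3},{"tx":-7,"ty":15,"tz":5,"spin":0,"gripper":0.3},{"tx":-9,"ty":19,"tz":5,"spin":0,"gripper":0.3},{"tx":-11,"ty":23,"tz":5,"spin":0,"gripper":0.3},{"tx":-13,"ty":27,"tz":5,"spin":0,"gripper":0.3},{"tx":-15,"ty":31,"tz":5,"spin":0,"gripper":0.3},{"tx":-15,"ty":33,"tz":5,"spin":0,"gripper":0.3},{"tx":-15,"ty":33,"tz":5,"spin":0,"gripper":0.3}]'
python3 - <<'E'
from rig import viewer, telemetry
import cv2
from h import *
s=telemetry.read_state(); print(s["time_s"],s["position"].round(4),s["force"].round(2),s["opening"])
d=viewer.capture("side"); np.savez("side8.npz",**d)
cv2.imwrite("pics/side8.png",d["image"])
d=viewer.capture("top"); np.savez("top8.npz",**d)
c=d["image"][135:285,65:435]; cv2.imwrite("pics/top8.png",cv2.resize(c,None,fx=2.1,fy=2.1,interpolation=cv2.INTER_CUBIC))
E
```

```text
time_s: 10.6
position: [0.5784, -0.0536, 0.1773]
tcp_rot: [[-0.038, 0.999, -0.002], [0.999, 0.038, 0.0], [0.0, -0.001, -1.0]]
force: [0.3, 1.1, 0.1]
opening: 0.348
time_s: 11.6
position: [0.4282, 0.2785, 0.2272]
tcp_rot: [[-0.042, 0.999, 0.001], [0.999, 0.042, 0.001], [0.001, 0.001, -1.0]]
force: [0.5, -0.4, -0.4]
opening: 0.351
11.6 [0.4282 0.2785 0.2272] [ 0.51 -0.44 -0.38] 0.35072825556348136
```

View pics/side8.png

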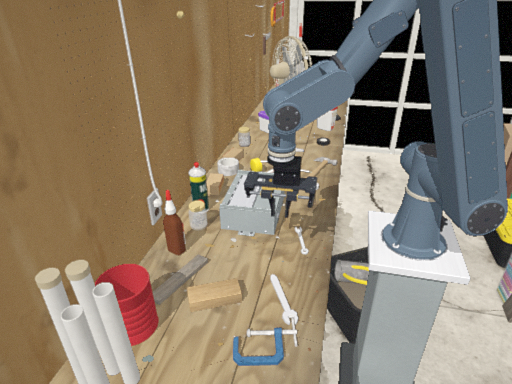

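View pics/top8.png

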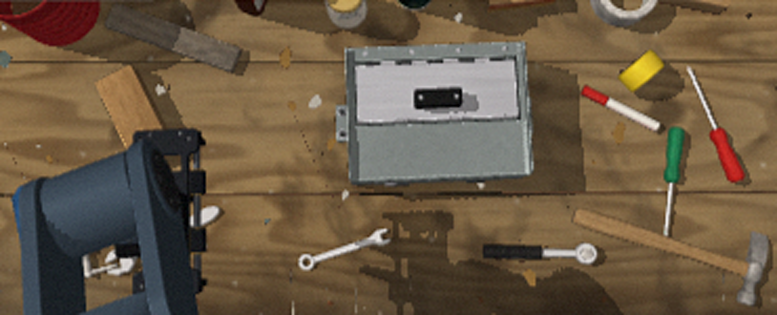

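The top view shows the flap shut, the pad back at (438,97) and the ledge empty. The spanner, ratchet, marker and screwdriver look unmoved. I'll run a numeric check against the first pictures.

```bash
python3 - <<'E'
from h import *
A=load("top0.npz"); B=load("top8.npz"); PA=cloud(A); PB=cloud(B)
for n,d,P in (("start",A,PA),("now",B,PB)):
    g=cv2.cvtColor(d["image"],cv2.COLOR_BGR2GRAY); m=np.zeros_like(g); m[170:195,250:300]=(g[170:195,250:300]<70)
    k,lab,st,ce=cv2.connectedComponentsWithStats(m); i=1+np.argmax(st[1:,4])
    print(n,"pad px",ce[i].round(2),st[i,4],"z pad",np.median(P[179:184,268:278,2]).round(4),"z flap front",np.median(P[186:190,242:258,2]).round(4), "ledge dark px",int((g[198:210,240:310]<70).sum()))
df=cv2.absdiff(A["image"],B["image"]).max(2)
for n,(v0,v1,u0,u1) in dict(spanner=(240,265,205,252),ratchet=(247,264,293,350),right_tools=(160,250,340,420),jar_back=(135,152,215,300),block_wrench_visible=(165,215,105,130)).items():
    print(n,"changed px",int((df[v0:v1,u0:u1]>45).sum()))
S0=load("side0.npz")["image"]; S1=load("side8.npz")["image"]; ds=cv2.absdiff(S0,S1).max(2)
for n,(v0,v1,u0,u1) in dict(block=(278,308,185,245),wrench=(270,350,265,300),jar=(195,232,185,212),spanner=(222,258,292,312)).items(): print("side",n,int((ds[v0:v1,u0:u1]>60).sum()))
E
```

```text
start pad px [273.24 181.53] 197 z pad 0.124 z flap front 0.0948 ledge dark px 274
now pad px [273.12 181.5 ] 194 z pad 0.1241 z flap front 0.0952 ledge dark px 0
spanner changed px 21
ratchet changed px 0
right_tools changed px 0
jar_back changed px 0
block_wrench_visible changed px 149
side block 0
side wrench 0
side jar 0
side spanner 1
```

The pad is back to its starting pixel and height (124 mm), so the flap is shut, and the ledge is empty. The tools are unchanged; the few differing pixels are from the arm and its shadow. Handing in.

```bash
python3 - <<'E'
from rig import ticket, telemetry
print(ticket.hand_in()); print(telemetry.read_state()["time_s"])
E
```

```text
the job is handed in; nothing more can be done
None
the job is handed in; nothing more can be done
```

The blade is off the ledge and in the safe, the flap is shut, and I handed the job in at about 12 s; no verdict was reported. I first squared the blade up to about 8 mm short of the mouth edge, using both fingers as a flat pusher. Then I turned the hand, held the flap open at about 0.5 rad with the rear finger on the pad, and pushed the blade over with the front finger. I drew that finger back before lifting, so the rising lip cleared it.

**Last checks:**
- **Blade:** with the flap still open, the ledge was empty, and the visible left end of the gap showed the safe's floor with nothing on the lip. I did not see the blade lying inside the safe.
- **Flap:** the pad is back within 0.2 pixel of its starting place and at its starting height of 124 mm.
- **Robot:** the wrist force was about zero with the hand well clear.
- **Other tools:** none showed movement. The top view differed by 21 pixels near the spanner and 149 near the wood block. I put these down to the arm and its shadow, because the side view showed 1 and 0 changed pixels there.
- **Cameras:** the side camera read about 1 pixel off the top camera throughout, for hand and safe alike, so it made no difference.

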